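# Unload the wet bat from the bat carrier into the drying rack

### The arm

A 6-joint arm with a two-finger parallel gripper is mounted at the origin on the work surface. World frame = base frame: x ahead of the robot, y to its left, z up, the work surface at z = 0. Lengths are in m, angles in rad, forces in N, time in s.
With the tool pointing down it reaches from about 0.25 to 0.725 m from the base axis. Payload 4 kg.
Tool frame: the origin (TCP) lies at the very end of the fingers, on their centre line; the grasp point (between the pads) lies 19 mm behind it; z points along the fingers, y is the direction in which the jaws open and shut (so a half turn about z gives the same grasp; the last joint's range is limited). The gripper opens to 85 mm and grips with 20 to 120 N. Pads are 22 mm wide; open, the fingers measure 114 mm over their backs; the gripper's body (76 mm by 85 mm) begins 54 mm behind the grasp point. The pads swing forward as they close: fully open they stand 13 mm farther back than shut.
Start: joints at [1.191, 0.241, 0.005, 1.335, 0, 1.571], TCP at [0.185, 0.464, 0.231] pointing down, gripper open.
Joint ranges: [-2.72, 2.72], [-1.05, 1.87], [-1.09, 1.28], [-1.99, 2.15], [-1.42, 1.44], [-3.14, 3.14]. Speed limits (rad/s): [2.79, 2.79, 3.14, 3.14, 3.14, 3.14].

### API

Orientations are given as a unit quaternion [x, y, z, w].
In Python, from workcell import bot, camera gives the robot as it stands. The module is installed in compiled form; this text tells all that it offers.
- The arm moves only by the tool send_rows, never from a script. Its argument "deltas" is a list of rows, each an object with "grip": the opening, from 0 (shut) to 1 (fully open); "translation": the shift along the tool's x, y, z in m, a list of three; "twist": the turn, a rotation vector about the tool's x, y, z in degrees, a list of three. A call has 1 to 5 rows; each row is the pose to reach, as a shift and turn from the pose measured when the call began, along the tool's axes at that moment; what a row does not reach only later rows make up. A row lasts 1/8 s, in which the tool goes at most 62.5 mm and 10.7 degrees, less where a joint would pass 70% of its speed; a pose out of reach is approached as far as the arm can. A call with a gripper value outside its range is refused whole. The fingers move at their own pace and stop on an object; the grip force is fixed at half the most. Time passes only in rows, so rows that repeat a pose let the fingers close. It gives the time, the measured TCP pose, the force and the opening at its end, in the units of the state.
- bot.get_obs(): the state, without advancing time (a new reading comes with each control period).
- camera(name): name is "scene" or "top" or "wrist"; returns a dict with "color" (384x512x3 uint8, blue, green, red), "intrinsics" (3x3 intrinsics, pixels), "k1" (the pictures are not rectified: a ray, as slopes to the right and down, at radius r is drawn at 1 + k1 r^2 times it, then the intrinsics apply), "xyz" and "rotation" of the camera in the world. Camera axes: x right, y down, z forward; pixel columns grow to the right and rows downward; lengths in m; the calibration is good to about 2 mm. A picture is of the moment at which its call begins. There is no depth.
- bot.job_done(): hands the job in, once; it reports no verdict.
The state is a dict: "clock": time; "joint_pos": joint angles; "joint_vel": joint speeds; "tau": joint torques, N m; "eef_pos": TCP position; "tool_rot": TCP orientation; "ft_force": force on the tool from outside, world axes, zero at the start; "ft_torque": the same for the moment, N m; "grip_width": finger opening in m.
Only numpy, scipy, OpenCV 4.12 (cv2) and the standard library are available. Lean on these libraries where they do the work, as an engineer would, in place of code of your own. Each camera call takes 0.05 s, during which the arm holds its last target.

### The job

The blue bat in the plywood carrier is still wet: lift the keeper bar straight up out of its two brackets and lay it gently lengthwise on the ware board. Then take the blue bat out and push it down into the empty spring-clip slot of the white drying rack, centred and fully home on the tray floor. Leave the other bats and everything else on the bench where they are.

Things in the scene. Friction and masses are not known exactly. Their poses are not given: they have to be found in the camera images.
- carrier: fixed plywood bat carrier, 166 (x) x 306 (y) mm, lips 22 mm high, origin at the centre of its underside, floor 12 mm up. Three bats stand on the floor at y = -70, 0, +70 mm, flat sides facing along y, each loosely between wooden dowels that reach 67 mm high (13 mm gap). End panels (130 wide, 165 high) at y = -147 and +147 mm carry the two brackets
- bracket_left (a point): middle of the floor of the open steel bracket on top of the carrier's end panel at y = +147 mm, 185 mm above the bench. A U open upward: 22 mm wide inside (x), 18 mm long (y), lips flaring out up to 215 mm above the bench
- bracket_right (a point): the same for the bracket at the carrier's y = -147 mm
- keeper_bar: loose steel bar, 15 mm square, 0.18 to 0.35 kg, level in both brackets, along the carrier's y, across over the bats; 346 mm long with an orange plug (22 x 22 x 12 mm) at each end outside the brackets. Origin at its middle, on its axis, 192 mm up at the start, 30 mm above the bats' tops; y along it. It lifts straight up. Lying on its plugs, its axis is 11 mm above the board
- ware_board: fixed light wooden board, empty, flat on the bench in front of the robot, 90 (x) x 400 (y) x 18 (z) mm. Origin at the centre of its underside; y along its length
- bat_blue: the only blue square bat (flat potter's throwing board) standing upright: 150 wide (x), 10 thick (y), 150 high (z) mm, 0.14 to 0.28 kg. Origin at the middle of its lower edge; x along its width, y through its thickness, z up. In the carrier, in any of its three places
- bat_grey: grey square bat (flat potter's throwing board) standing upright: 150 wide (x), 10 thick (y), 150 high (z) mm, 0.14 to 0.28 kg. Origin at the middle of its lower edge; x along its width, y through its thickness, z up. In the carrier
- bat_brown: brown square bat (flat potter's throwing board) standing upright: 150 wide (x), 10 thick (y), 150 high (z) mm, 0.14 to 0.28 kg. Origin at the middle of its lower edge; x along its width, y through its thickness, z up. In the carrier
- rack: fixed white drying rack: a tray 180 (x) x 250 (y) mm, rim 29 mm high, floor 20 mm up, origin at the centre of its underside. Three slots at y = -70, 0, +70 mm, each for one bat centred at x = 0 with its flat sides facing along y. Two slots hold dry bats, one is empty
- free_slot: empty slot of the rack, any of three; origin on the tray floor at its centre, 20 mm above the bench (where the origin of a bat fully home comes); x along, y across. Two pairs of spring leaves at x = -42 and +42 mm, 25 mm apart at the top (90 mm above the bench), 7 mm at the throat (62 mm). A bat must be pushed down, about 10 N at the throat, then 3 to 5 N, to the floor; the leaves then hold it
- bat_white: white square bat (flat potter's throwing board) standing upright: 150 wide (x), 10 thick (y), 150 high (z) mm, 0.14 to 0.28 kg. Origin at the middle of its lower edge; x along its width, y through its thickness, z up. Dry, in a slot of the rack
- bat_green: green square bat (flat potter's throwing board) standing upright: 150 wide (x), 10 thick (y), 150 high (z) mm, 0.14 to 0.28 kg. Origin at the middle of its lower edge; x along its width, y through its thickness, z up. Dry, in a slot of the rack
- tool_jar: white jar with tools, 90 mm wide, about 230 mm high with the tools; origin under its centre
- bowl: dark bowl, 130 mm wide, 70 high; origin under its centre
- glaze_jar: blue and white glaze jar, 80 mm wide, 110 high, behind the racks; origin under its centre
- rib: flat wooden rib 55 x 100 x 8 mm; origin under its centre
Mind the look-alikes: they are no part of the job. What is shaped like the bat_brown but red is not meant.

How it is judged:
By the outcome, as a careful person would: the job done as asked, in the order asked, and still so for the second after the job is handed in, with the robot touching nothing.
It also fails if it takes over 59 s, if anything falls off the work surface, if the arm or the gripper's body presses on something with over 40 N, if the wrist force passes 120 N, or if a joint passes its speed limit or range.

## Working session

There is one attempt and no reset: what is moved stays moved. The work goes in short steps, Python scripts to look and compute and a tool call to move; the robot and the scene stay as the last step left them, time stands still between calls to the robot, and variables do not carry over. Pictures are saved under pics/ and viewed, and the job is handed in when it is done.

Besides the shell and the picture viewer there is one more tool, called after "Request:" as name(argument=value, ...) on one line, values as JSON. send_rows: Moves the arm, as the interface text tells. Its arguments: {"type":"object","properties":{"deltas":{"type":"array","items":{"type":"object","properties":{"grip":{"type":"number"},"translation":{"type":"array","items":{"type":"number"}},"twist":{"type":"array","items":{"type":"number"}}}}}},"required":["deltas"]}

```bash
mkdir -p pics; cat > h.py <<'E'
from workcell import bot,camera
import numpy as np,cv2
from scipy.spatial.transform import Rotation as R
def snap(n,f):
    c=camera(n); cv2.imwrite('pics/'+f,c['color']); return c
def ray(c,u,v):
    K=np.array(c['intrinsics']);k=c['k1']
    d=cv2.undistortPoints(np.array([[[u,v]]],float),K,np.array([k,0,0,0,0],float))[0,0]
    Rm=np.array(c['rotation'])
    if Rm.shape!=(3,3): Rm=R.from_quat(Rm).as_matrix()
    return np.array(c['xyz']),Rm@np.array([d[0],d[1],1])
def onz(c,u,v,z):
    o,d=ray(c,u,v); return o+d*(z-o[2])/d[2]
def proj(c,p):
    K=np.array(c['intrinsics']);Rm=np.array(c['rotation'])
    if Rm.shape!=(3,3): Rm=R.from_quat(Rm).as_matrix()
    q=Rm.T@(np.array(p,float)-np.array(c['xyz']))
    s=q[:2]/q[2]; s=s*(1+c['k1']*(s@s)); return K[:2,:2]@s+K[:2,2]
E
python3 - <<'E'
from h import *
import pickle
o=bot.get_obs();print(o)
for n in['scene','top','wrist']:
    c=snap(n,n+'0.png');pickle.dump(c,open(n+'0.pkl','wb'));print(n,c['xyz'],c['rotation'],c['k1'],c['intrinsics'])
E
```

```text
{'clock': 0.0, 'joint_pos': array([1.19103189e+00, 2.41444665e-01, 3.69764278e-03, 1.33521172e+00,
       1.70389127e-05, 1.57081051e+00]), 'joint_vel': array([ 0.00093497, -0.00108311,  0.00112548, -0.0007237 , -0.0005184 ,
        0.00111163]), 'tau': array([ 1.71222473e-04, -3.72319579e+01,  2.52407384e+01,  1.71265035e-02,
       -1.44426494e-04, -6.43078039e-06]), 'eef_pos': array([0.18510489, 0.46377373, 0.23038701]), 'tool_rot': array([ 1.88750091e-01,  9.82024559e-01, -1.06016608e-03, -2.12429055e-04]), 'ft_force': array([ 0.48597605, -0.29975391, -0.71603076]), 'ft_torque': array([-0.03961533,  0.04016796, -0.03387906]), 'grip_width': 0.08564351192321341}
scene [1.58968992 0.79730366 1.29168031] [ 0.39396756  0.81815519 -0.37826542 -0.17979691] 0.05603784372945507 [[480.62560695   0.         255.24061698]
 [  0.         480.62560695 193.7421319 ]
 [  0.           0.           1.        ]]
top [ 0.305917   -0.03318913  1.56539027] [ 0.70951371 -0.70003548  0.05627663 -0.05808243] -0.10084558730438833 [[397.37169121   0.         258.07877412]
 [  0.         397.37169121 185.10643401]
 [  0.           0.           1.        ]]
wrist [0.11498713 0.49241868 0.37335283] [0.81853439 0.55459118 0.08324674 0.12449918] -0.045183827444894194 [[288.75539187   0.         256.2097232 ]
 [  0.         288.75539187 189.07097283]
 [  0.           0.           1.        ]]
```

View pics/scene0.png

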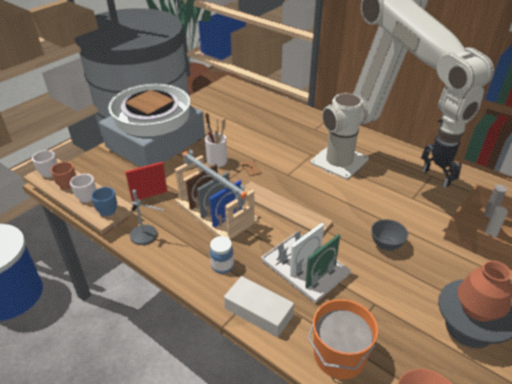

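View pics/top0.png

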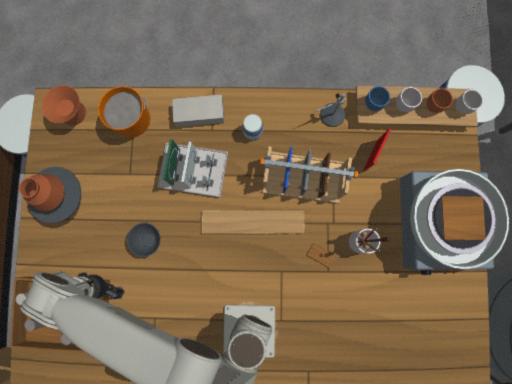

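View pics/wrist0.png

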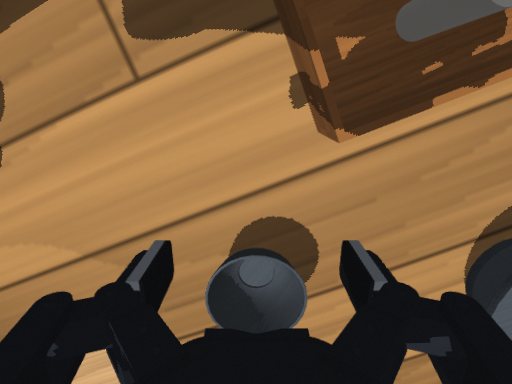

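```bash
python3 - <<'E'
import cv2
a=cv2.imread('pics/top0.png')
cv2.imwrite('pics/t1.png',cv2.resize(a[130:215,235:375],None,fx=5.6,fy=5.6,interpolation=cv2.INTER_CUBIC))
cv2.imwrite('pics/t2.png',cv2.resize(a[130:245,145:315],None,fx=4.6,fy=4.6,interpolation=cv2.INTER_CUBIC))
a=cv2.imread('pics/scene0.png')
cv2.imwrite('pics/s1.png',cv2.resize(a[140:305,170:355],None,fx=3.6,fy=3.6,interpolation=cv2.INTER_CUBIC))
E
```

```text
(no output)
```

View pics/t1.png

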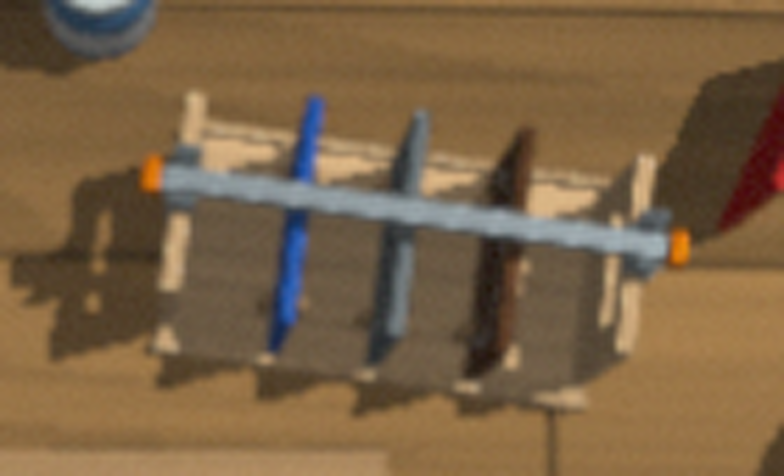

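View pics/t2.png

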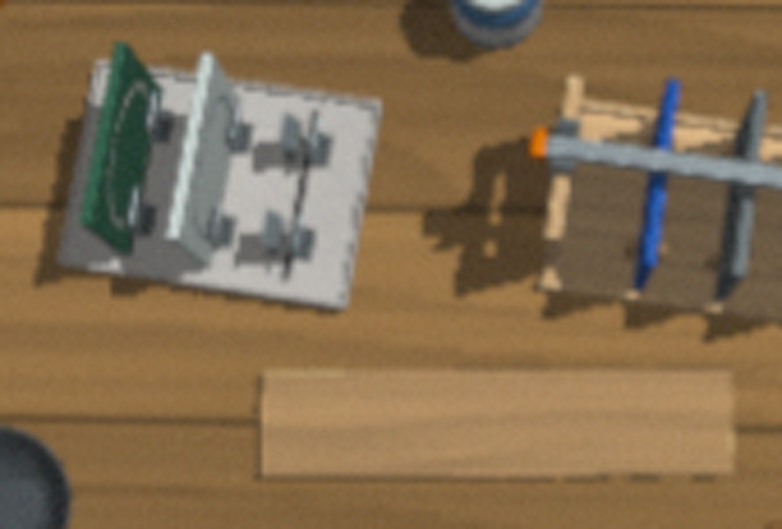

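View pics/s1.png

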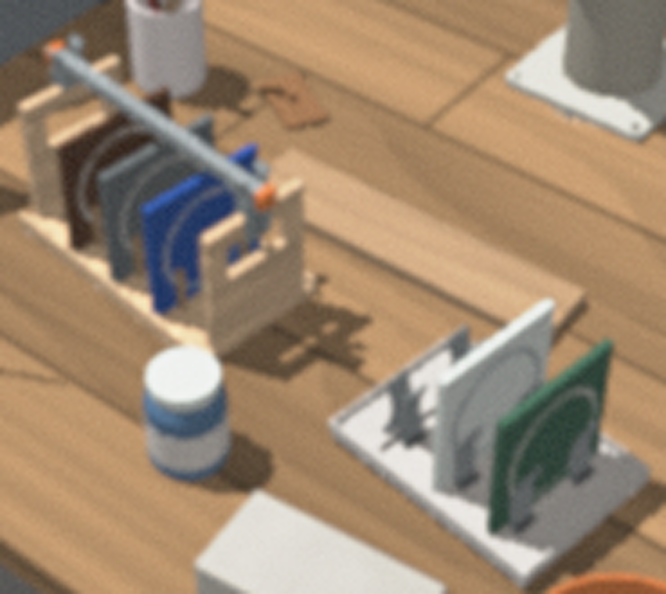

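```bash
python3 - <<'E'
from h import *
import pickle
T=pickle.load(open('top0.pkl','rb'));S=pickle.load(open('scene0.pkl','rb'))
def f2(s,x,y,x0,y0): return x0+(x+.5)/s-.5, y0+(y+.5)/s-.5
# orange plugs
for c,box,n in((T,(130,215,235,375),'top'),(S,(140,215,170,260),'scene')):
    a,b,e,f=box
    im=c['color'][a:b,e:f];h=cv2.cvtColor(im,cv2.COLOR_BGR2HSV)
    m=((h[...,0]<18)&(h[...,1]>200)&(h[...,2]>130)).astype(np.uint8)
    k,l,st,ce=cv2.connectedComponentsWithStats(m)
    for i in range(1,k):
        if st[i,4]>3: print(n,ce[i]+[e,a],st[i,4],onz(c,*(ce[i]+[e,a]),.198 if n=='scene' else .202))
for nm,z,pts in(('rack rim',.029,[(95,60),(380,98),(346,307),(58,262)]),('board',.018,[(262,370),(734,370),(734,472),(262,476)])):
    P=[onz(T,*f2(4.6,x,y,145,130),z) for x,y in pts]
    for p in P: print(nm,p[:2].round(4))
    print('c',np.mean(P,0).round(4))
# bat blue top edge ends z=.162
P=[onz(T,*f2(5.6,x,y,235,130),.162) for x,y in((315,100),(277,342))]
print('blue',P)
p=[onz(T,*f2(5.6,x,y,235,130),.022) for x,y in((163,350),(585,402))]
print('carrier',p)
for x,y in((315,112),(283,275),(318,150),(303,240),(292,143),(270,232)): print('leaf',onz(T,*f2(4.6,x,y,145,130),.09))
E
```

```text
top [261.33333333 160.5       ] 18 [ 0.61631942 -0.03842049  0.202     ]
top [356.         173.68421053] 19 [ 0.57382705 -0.37166917  0.202     ]
rack rim [0.7246 0.3475]
rack rim [0.6931 0.0971]
rack rim [0.5104 0.1212]
rack rim [0.5457 0.37  ]
c [0.6184 0.234  0.029 ]
board [0.4567 0.1924]
board [ 0.4622 -0.2091]
board [ 0.3758 -0.2089]
board [0.3669 0.1894]
c [ 0.4154 -0.009   0.018 ]
blue [array([ 0.67559423, -0.1453886 ,  0.162     ]), array([ 0.5162479 , -0.12106453,  0.162     ])]
carrier [array([ 0.53050432, -0.04993377,  0.022     ]), array([ 0.4975111 , -0.34621336,  0.022     ])]
leaf [0.66510456 0.14567854 0.09      ]
leaf [0.52792861 0.16746566 0.09      ]
leaf [0.63284972 0.14211249 0.09      ]
leaf [0.55718213 0.15200951 0.09      ]
leaf [0.63852491 0.16389511 0.09      ]
leaf [0.56349056 0.17942169 0.09      ]
```

```bash
cat >> h.py <<'E'
def move(p,yaw):
    """tool down, tool y at world angle yaw deg"""
    o=bot.get_obs();Rc=R.from_quat(o['tool_rot']).as_matrix()
    a=np.radians(yaw);y=np.array([np.cos(a),np.sin(a),0]);z=np.array([0,0,-1.]);x=np.cross(y,z)
    Rt=np.array([x,y,z]).T
    t=Rc.T@(np.array(p)-o['eef_pos'])
    print('t',t.round(4),'tw',np.degrees(R.from_matrix(Rc.T@Rt).as_rotvec()).round(2),'|',o['eef_pos'].round(4),'j',o['joint_pos'].round(3),'F',o['ft_force'].round(2),'w',round(o['grip_width'],4),'clk',o['clock'])
    return t
E
python3 -c "
from h import *
move([.48,.165,.36],-7.3)"
```

```text
t [-0.3846 -0.1685 -0.1291] tw [-8.000e-02  6.000e-02  7.554e+01] | [0.1852 0.4639 0.2306] j [1.191 0.241 0.004 1.335 0.    1.571] F [-0.35  0.28  0.88] w 0.0853 clk 0.15
```

Request:
send_rows(deltas=[{"grip":1,"translation":[-0.03,-0.01,-0.05],"twist":[0,0,10.5]},{"grip":1,"translation":[-0.08,-0.035,-0.08],"twist":[0,0,21]},{"grip":1,"translation":[-0.13,-0.06,-0.1],"twist":[0,0,31.5]},{"grip":1,"translation":[-0.18,-0.08,-0.115],"twist":[0,0,42]},{"grip":1,"translation":[-0.23,-0.1,-0.13],"twist":[0,0,52.5]}])

```text
clock: 0.78
eef_pos: [0.3627, 0.2846, 0.3613]
tool_rot: [0.606, 0.795, -0.001, 0.0]
ft_force: [-0.2, 0.7, 0.3]
grip_width: 0.0852
```

```bash
python3 -c "
from h import *
move([.48,.165,.36],-7.3)"
```

```text
t [-0.1464  0.0813  0.0014] tw [-0.03  0.07 22.7 ] | [0.3627 0.2846 0.3613] j [ 6.660e-01  1.460e-01  2.210e-01  1.647e+00 -1.000e-03  1.968e+00] F [-0.18  0.74  0.25] w 0.0852 clk 0.775
```

Request:
send_rows(deltas=[{"grip":1,"translation":[-0.05,0.027,0],"twist":[0,0,9]},{"grip":1,"translation":[-0.1,0.055,0],"twist":[0,0,18]},{"grip":1,"translation":[-0.146,0.081,0],"twist":[0,0,22.7]},{"grip":1,"translation":[-0.146,0.081,0],"twist":[0,0,22.7]}])

```text
clock: 1.27
eef_pos: [0.4814, 0.1626, 0.3602]
tool_rot: [0.753, 0.658, -0.002, 0.0]
ft_force: [-0.3, 0.1, -0.3]
grip_width: 0.0855
```

```bash
python3 -c "
from h import *
import pickle
c=snap('wrist','w1.png');pickle.dump(c,open('w1.pkl','wb'))
move([.595,-.205,.30],-7.3)"
```

```text
t [-0.3508  0.1619  0.0608] tw [-0.12  0.11 -0.18] | [0.4802 0.164  0.3605] j [ 3.300e-01  2.450e-01  3.430e-01  1.671e+00 -1.000e-03  2.031e+00] F [-0.5  -0.68 -0.15] w 0.0852 clk 1.325
```

View pics/w1.png

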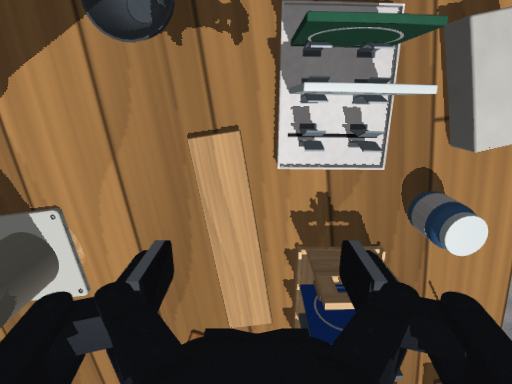

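```bash
python3 - <<'E'
from h import *
import pickle
c=pickle.load(open('w1.pkl','rb'))
a=c['color'][80:180,265:405]
cv2.imwrite('pics/w1c.png',cv2.resize(a,None,fx=5.5,fy=5.5,interpolation=cv2.INTER_CUBIC))
for z in(.029,):
  for u,v in((278,168),(386,169),(282,2),(405,4)): print(onz(c,u,v,z).round(4))
for u,v in((188,138),(239,127),(229,327),(271,322)): print('board',onz(c,u,v,.018).round(4))
for u,v in((288,134),(383,134)): print('line',onz(c,u,v,.02).round(4))
E
```

```text
[0.5125 0.1233 0.029 ]
[0.6943 0.0975 0.029 ]
[0.5463 0.3688 0.029 ]
[0.7261 0.3451 0.029 ]
board [0.3695 0.1919 0.018 ]
board [0.4568 0.1982 0.018 ]
board [ 0.3739 -0.2047  0.018 ]
board [ 0.4627 -0.2031  0.018 ]
line [0.5357 0.1763 0.02  ]
line [0.6933 0.156  0.02  ]
```

View pics/w1c.png

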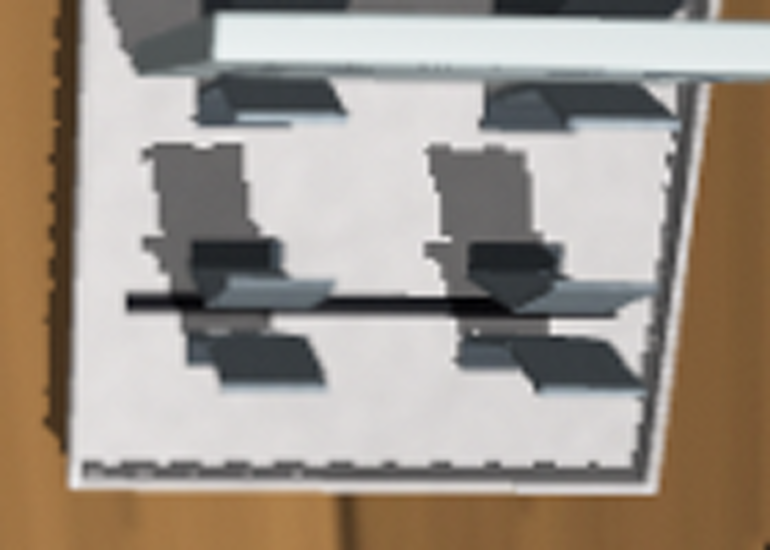

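```bash
python3 - <<'E'
from h import *
import pickle
c=pickle.load(open('w1.pkl','rb'))
g=lambda x,y:(265+(x+.5)/5.5-.5,80+(y+.5)/5.5-.5)
P=[onz(c,*g(x,y),.02) for x,y in((126,302),(617,308))]; print(P,np.mean(P,0))
for L in([(225,279),(335,281)],[(555,281),(655,284)],[(222,388),(325,388)],[(540,390),(645,392)]):
  print('leaf',np.mean([onz(c,*g(x,y),.09) for x,y in L],0).round(4))
a=np.radians(-7.5);ex=np.array([np.cos(a),np.sin(a)]);ey=np.array([-ex[1],ex[0]])
s=np.array([.6099,.1644])
for x in(-.042,.042):
  for y in(.0125,-.0125):print(s+x*ex+y*ey)
print('y',c['xyz'])
E
```

```text
[array([0.5348202, 0.1756275, 0.02     ]), array([0.68282169, 0.15464014, 0.02      ])] [0.60882095 0.16513382 0.02      ]
leaf [0.5684 0.1851 0.09  ]
leaf [0.6521 0.1737 0.09  ]
leaf [0.5646 0.1574 0.09  ]
leaf [0.6483 0.1457 0.09  ]
[0.56989089 0.18227516]
[0.56662774 0.15748904]
[0.65317226 0.17131096]
[0.64990911 0.14652484]
y [0.49175139 0.23821481 0.50278968]
```

Request:
send_rows(deltas=[{"grip":1,"translation":[-0.055,0.025,0.005],"twist":[0,0,0]},{"grip":1,"translation":[-0.11,0.05,0.01],"twist":[0,0,0]},{"grip":1,"translation":[-0.165,0.076,0.02],"twist":[0,0,0]},{"grip":1,"translation":[-0.22,0.101,0.03],"twist":[0,0,0]},{"grip":1,"translation":[-0.275,0.127,0.04],"twist":[0,0,0]}])

```text
clock: 1.95
eef_pos: [0.5705, -0.1252, 0.3207]
tool_rot: [0.751, 0.661, -0.001, -0.0]
ft_force: [0.2, 0.3, 0.3]
grip_width: 0.0853
```

```bash
python3 -c "
from h import *
move([.595,-.205,.30],-7.3)"
```

```text
t [-0.076   0.0345  0.0208] tw [-0.11  0.07 -0.01] | [ 0.5705 -0.1252  0.3207] j [-2.150e-01  4.050e-01  4.660e-01  1.633e+00 -1.000e-03  1.483e+00] F [0.18 0.3  0.34] w 0.0853 clk 1.95
```

Request:
send_rows(deltas=[{"grip":1,"translation":[-0.045,0.02,0.01],"twist":[0,0,0]},{"grip":1,"translation":[-0.076,0.0345,0.021],"twist":[0,0,0]},{"grip":1,"translation":[-0.076,0.0345,0.021],"twist":[0,0,0]}])

```text
clock: 2.33
eef_pos: [0.5947, -0.2055, 0.2975]
tool_rot: [0.751, 0.66, -0.002, -0.002]
ft_force: [-0.5, 0.9, -0.1]
grip_width: 0.0855
```

```bash
python3 -c "
from h import *
import pickle
c=snap('wrist','w2.png');pickle.dump(c,open('w2.pkl','wb'))
move([.595,-.205,.30],-7.3)"
```

```text
t [-0.0007  0.0004 -0.0014] tw [-0.24  0.01  0.01] | [ 0.5947 -0.2043  0.2986] j [-3.300e-01  5.090e-01  5.700e-01  1.636e+00 -1.000e-03  1.368e+00] F [-0.72  0.21  0.78] w 0.0853 clk 2.375
```

View pics/w2.png

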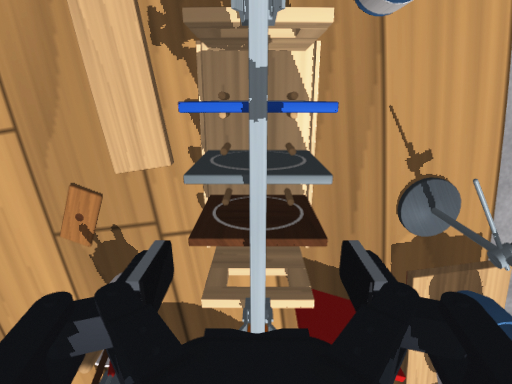

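```bash
python3 - <<'E'
from h import *
import pickle
c=pickle.load(open('w2.pkl','rb'));im=c['color']
for v in(20,50,150,210,270,300):
    print(v,im[v,240:278].sum(1).tolist())
cv2.imwrite('pics/w2c.png',cv2.resize(im[80:130,165:355],None,fx=4.2,fy=4.2,interpolation=cv2.INTER_CUBIC))
E
```

```text
20 [320, 317, 316, 318, 330, 203, 205, 211, 314, 559, 583, 577, 574, 573, 577, 577, 580, 579, 588, 591, 587, 587, 595, 595, 590, 587, 586, 511, 372, 342, 342, 343, 324, 317, 317, 479, 613, 638]
50 [273, 275, 275, 276, 273, 276, 272, 267, 316, 519, 585, 583, 577, 577, 575, 571, 576, 583, 589, 588, 581, 581, 591, 591, 591, 594, 584, 466, 261, 283, 286, 283, 289, 293, 298, 351, 403, 399]
150 [197, 208, 210, 215, 216, 225, 218, 206, 220, 363, 563, 582, 587, 585, 580, 580, 580, 580, 582, 582, 581, 580, 579, 596, 604, 583, 479, 195, 209, 210, 215, 201, 199, 198, 199, 203, 200, 199]
210 [70, 74, 70, 69, 71, 73, 74, 70, 74, 269, 514, 563, 568, 569, 569, 570, 567, 560, 561, 568, 572, 572, 574, 583, 588, 523, 253, 68, 76, 73, 72, 75, 75, 75, 73, 75, 76, 76]
270 [621, 622, 621, 622, 620, 622, 622, 625, 622, 595, 486, 583, 566, 564, 567, 571, 571, 570, 578, 582, 595, 596, 589, 588, 574, 584, 623, 624, 625, 624, 625, 623, 626, 624, 624, 625, 625, 623]
300 [318, 315, 318, 318, 306, 247, 208, 204, 208, 210, 354, 574, 568, 563, 569, 575, 576, 577, 586, 588, 591, 598, 596, 593, 537, 313, 204, 209, 206, 250, 461, 602, 601, 601, 601, 600, 601, 600]
```

View pics/w2c.png

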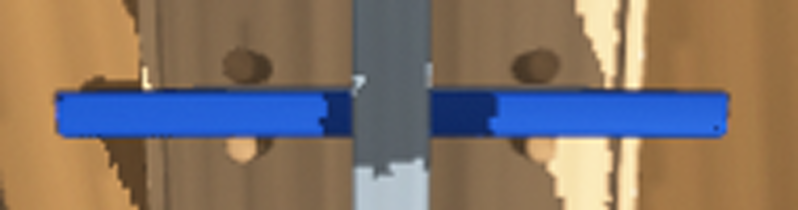

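```bash
python3 - <<'E'
from h import *
import pickle
c=pickle.load(open('w2.pkl','rb'))
Q=[]
for v,a,b in((20,248.6,267.2),(50,248.7,267),(150,249,266.3),(210,249.2,265.6),(300,250,264.6)):
    p=(onz(c,a,v,.1995)+onz(c,b,v,.1995))/2; Q.append(p); print(p.round(4), np.linalg.norm(onz(c,a,v,.1995)-onz(c,b,v,.1995)).round(4))
Q=np.array(Q);k=np.polyfit(Q[:,1],Q[:,0],1);print(k,'yaw',-np.degrees(np.arctan(k[0])),'x at -.205',np.polyval(k,-.205))
g=lambda x,y:(165+(x+.5)/4.2-.5,80+(y+.5)/4.2-.5)
P=[onz(c,*g(x,y),.162) for x,y in((57,91),(727,91),(57,137),(727,137))];print(np.array(P).round(4),np.mean(P,0))
P=[onz(c,*g(x,y),.162) for x,y in((57,114),(727,114))];d=P[1]-P[0];print(np.linalg.norm(d),np.degrees(np.arctan2(d[1],d[0])))
for u in(182,333): print('panel top +y inner',onz(c,u,22,.165))
print('blue bar x',np.polyval(k,-.135))
E
```

```text
[ 0.6126 -0.073   0.1995] 0.0139
[ 0.6098 -0.0937  0.1995] 0.014
[ 0.5998 -0.1704  0.1995] 0.0145
[ 0.5928 -0.2239  0.1995] 0.0147
[ 0.5804 -0.3195  0.1995] 0.0146
[0.13060243 0.62207795] yaw -7.44085270870598 x at -.205 0.5953044547889257
[[ 0.5316 -0.1218  0.162 ]
 [ 0.6785 -0.1409  0.162 ]
 [ 0.5296 -0.1316  0.162 ]
 [ 0.678  -0.1508  0.162 ]] [ 0.60438985 -0.13626805  0.162     ]
0.1488813854399396 -7.377163303610073
panel top +y inner [ 0.54866327 -0.05739698  0.165     ]
panel top +y inner [ 0.6774318  -0.07424719  0.165     ]
blue bar x 0.6044466250620445
```

```bash
python3 -c "
from h import *
move([.5954,-.2057,.183],-7.4)"
```

```text
t [-0.0013  0.0013  0.1156] tw [-0.24  0.01  0.11] | [ 0.5947 -0.2043  0.2986] j [-3.300e-01  5.090e-01  5.700e-01  1.636e+00 -1.000e-03  1.368e+00] F [-0.72  0.21  0.78] w 0.0853 clk 2.375
```

Request:
send_rows(deltas=[{"grip":0.6,"translation":[-0.001,0.001,0.035],"twist":[-0.2,0,0.1]},{"grip":0.6,"translation":[-0.001,0.001,0.07],"twist":[-0.2,0,0.1]},{"grip":0.6,"translation":[-0.001,0.001,0.1],"twist":[-0.2,0,0.1]},{"grip":0.6,"translation":[-0.001,0.001,0.1156],"twist":[-0.2,0,0.1]},{"grip":0.6,"translation":[-0.001,0.001,0.1156],"twist":[-0.2,0,0.1]}])

```text
clock: 3.0
eef_pos: [0.5947, -0.2038, 0.1827]
tool_rot: [0.751, 0.661, -0.001, -0.001]
ft_force: [0.1, -0.1, -0.3]
grip_width: 0.0511
```

```bash
python3 -c "
from h import *
c=snap('wrist','w3.png');c=snap('scene','s3.png')
cv2.imwrite('pics/s3c.png',cv2.resize(c['color'][130:260,150:300],None,fx=4.5,fy=4.5,interpolation=cv2.INTER_CUBIC))
move([.5954,-.2057,.183],-7.4)"
```

```text
t [-0.0009 -0.0004  0.0017] tw [0.09 0.03 0.07] | [ 0.5959 -0.2048  0.1847] j [-0.331  0.522  0.299  1.346 -0.     1.368] F [1.04 0.6  0.54] w 0.0514 clk 3.1
```

View pics/w3.png

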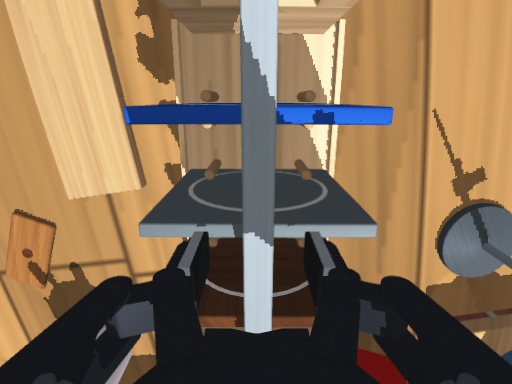

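View pics/s3c.png

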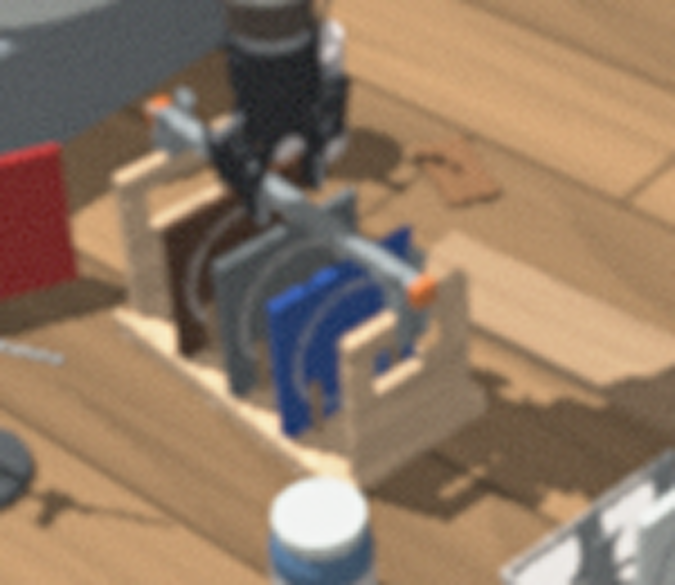

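Request:
send_rows(deltas=[{"grip":0,"translation":[-0.001,0,0.0013],"twist":[0,0,0]},{"grip":0,"translation":[-0.001,0,0.0013],"twist":[0,0,0]},{"grip":0,"translation":[-0.001,0,0.0013],"twist":[0,0,0]},{"grip":0,"translation":[-0.001,0,0.0013],"twist":[0,0,0]}])

```text
clock: 3.6
eef_pos: [0.5963, -0.2061, 0.1848]
tool_rot: [0.751, 0.66, 0.001, 0.002]
ft_force: [-1.2, 1.2, 5.9]
grip_width: 0.0132
```

```bash
python3 -c "
from h import *
print(bot.get_obs()['ft_torque'])
move([.5954,-.2057,.270],-7.4)"
```

```text
[ 0.02262531  0.22044452 -0.01937311]
t [ 0.0002 -0.0006 -0.0852] tw [0.21 0.05 0.06] | [ 0.5963 -0.2061  0.1848] j [-0.333  0.522  0.299  1.344 -0.     1.366] F [-1.2   1.21  5.88] w 0.0132 clk 3.6
```

Request:
send_rows(deltas=[{"grip":0,"translation":[0,0,-0.008],"twist":[0,0,0]},{"grip":0,"translation":[0,0,-0.02],"twist":[0,0,0]},{"grip":0,"translation":[0,0,-0.035],"twist":[0,0,0]},{"grip":0,"translation":[0,0,-0.05],"twist":[0,0,0]},{"grip":0,"translation":[0,0,-0.065],"twist":[0,0,0]}])

```text
clock: 4.22
eef_pos: [0.5962, -0.2061, 0.2511]
tool_rot: [0.751, 0.66, 0.001, 0.002]
ft_force: [0.5, -0.8, -3.4]
grip_width: 0.0137
```

```bash
python3 -c "
from h import *
c=snap('wrist','w4.png');c=snap('scene','s4.png')
cv2.imwrite('pics/s4c.png',cv2.resize(c['color'][110:260,150:300],None,fx=4,fy=4,interpolation=cv2.INTER_CUBIC))
move([.5954,-.2057,.270],-7.4);print(bot.get_obs()['ft_torque'])"
```

```text
t [ 0.0004 -0.0018 -0.0173] tw [0.48 0.11 0.06] | [ 0.5972 -0.2064  0.2527] j [-0.333  0.502  0.441  1.502 -0.     1.366] F [ 0.44 -0.4  -2.93] w 0.0136 clk 4.325
[-0.05125223 -0.01721289 -0.02595909]
```

View pics/w4.png

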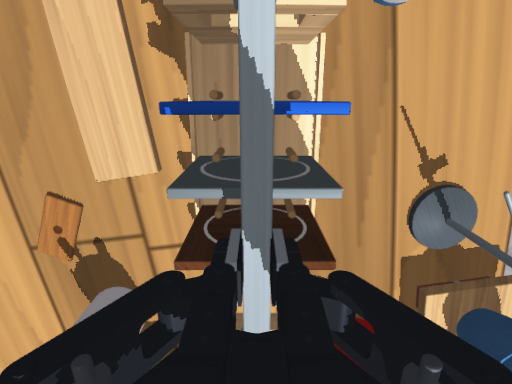

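View pics/s4c.png

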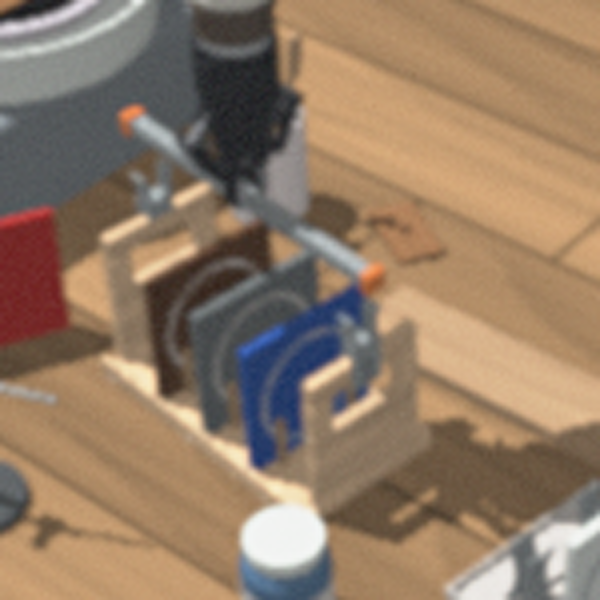

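```bash
python3 -c "
from h import *
move([.4155,-.007,.275],.8)
move([.4155,-.007,.06],.8)"
```

```text
t [ 0.1745 -0.2055 -0.0244] tw [ 0.48  0.15 -8.14] | [ 0.5972 -0.2064  0.2527] j [-0.333  0.502  0.441  1.502 -0.     1.366] F [ 0.44 -0.4  -2.93] w 0.0136 clk 4.325
t [ 0.1749 -0.2073  0.1906] tw [ 0.48  0.15 -8.14] | [ 0.5972 -0.2064  0.2527] j [-0.333  0.502  0.441  1.502 -0.     1.366] F [ 0.44 -0.4  -2.93] w 0.0136 clk 4.325
```

Request:
send_rows(deltas=[{"grip":0,"translation":[0,-0.002,-0.025],"twist":[0,0,0]},{"grip":0,"translation":[0.03,-0.035,-0.025],"twist":[0,0,-1.5]},{"grip":0,"translation":[0.065,-0.075,-0.025],"twist":[0,0,-3]},{"grip":0,"translation":[0.1,-0.115,-0.025],"twist":[0,0,-5]},{"grip":0,"translation":[0.135,-0.155,-0.02],"twist":[0,0,-6.5]}])

```text
clock: 4.95
eef_pos: [0.4594, -0.0515, 0.2713]
tool_rot: [0.712, 0.702, 0.002, 0.004]
ft_force: [0.5, 0.2, -2.5]
grip_width: 0.0139
```

```bash
python3 -c "
from h import *
move([.4155,-.007,.07],.8)"
```

```text
t [ 0.0444 -0.0464  0.2007] tw [ 0.53  0.16 -1.61] | [ 0.4594 -0.0515  0.2713] j [-0.111  0.144 -0.012  1.406 -0.002  1.474] F [ 0.53  0.22 -2.46] w 0.0139 clk 4.95
```

Request:
send_rows(deltas=[{"grip":0,"translation":[0.025,-0.028,0.02],"twist":[0.5,0.1,-1]},{"grip":0,"translation":[0.044,-0.0464,0.06],"twist":[0.5,0.1,-1.6]},{"grip":0,"translation":[0.044,-0.0464,0.11],"twist":[0.5,0.1,-1.6]},{"grip":0,"translation":[0.044,-0.0464,0.16],"twist":[0.5,0.1,-1.6]},{"grip":0,"translation":[0.044,-0.0464,0.2],"twist":[0.5,0.1,-1.6]}])

```text
clock: 5.58
eef_pos: [0.4147, -0.0073, 0.0692]
tool_rot: [0.702, 0.712, -0.0, 0.0]
ft_force: [1.0, 0.8, -3.1]
grip_width: 0.0137
```

```bash
python3 -c "
from h import *
c=snap('wrist','w5.png');c=snap('top','t5.png')
cv2.imwrite('pics/t5c.png',cv2.resize(c['color'][180:270,180:330],None,fx=5,fy=5,interpolation=cv2.INTER_CUBIC))
c=snap('scene','s5.png')
move([.4155,-.007,.0225],.8);print(bot.get_obs()['ft_torque'])"
```

```text
t [0.0004 0.0025 0.0469] tw [-0.29  0.05 -0.01] | [ 0.4133 -0.0073  0.0694] j [-1.70e-02  2.28e-01 -4.75e-01  8.73e-01 -1.00e-03  1.54e+00] F [ 0.62  0.03 -2.91] w 0.0131 clk 5.725
[-9.77139167e-05 -3.76631294e-03  1.56895489e-02]
```

View pics/w5.png

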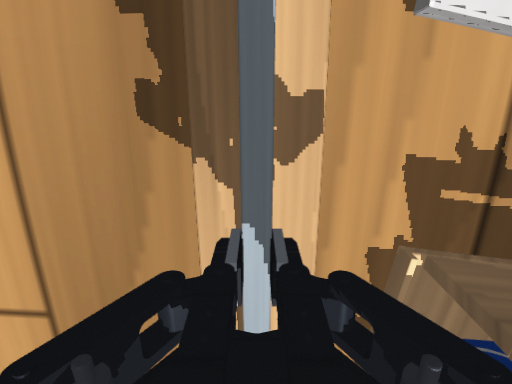

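View pics/t5c.png

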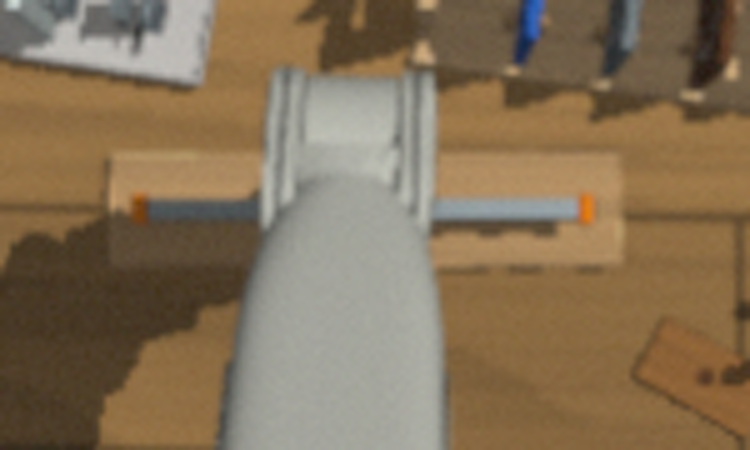

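View pics/s5.png

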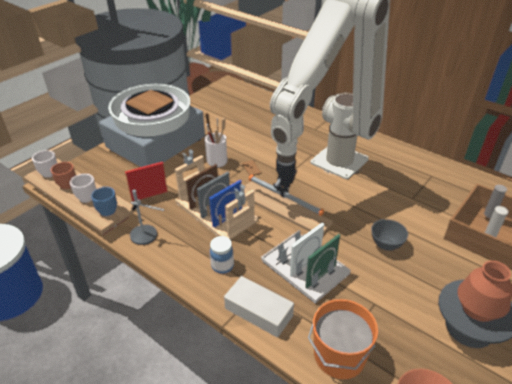

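Request:
send_rows(deltas=[{"grip":0,"translation":[0,0.0015,0.012],"twist":[0,0,0]},{"grip":0,"translation":[0,0.0015,0.024],"twist":[0,0,0]},{"grip":0,"translation":[0,0.0015,0.034],"twist":[0,0,0]},{"grip":0,"translation":[0,0.0015,0.041],"twist":[0,0,0]},{"grip":0,"translation":[0,0.0015,0.0435],"twist":[0,0,0]}])

```text
clock: 6.35
eef_pos: [0.4143, -0.0074, 0.0254]
tool_rot: [0.702, 0.712, -0.002, -0.002]
ft_force: [0.2, 0.2, -3.2]
grip_width: 0.0134
```

```bash
python3 -c "
from h import *
move([.4155,-.007,.0215],.8)"
```

```text
t [0.0003 0.0013 0.0039] tw [-0.33  0.05 -0.01] | [ 0.4143 -0.0074  0.0254] j [-1.70e-02  2.98e-01 -5.26e-01  7.52e-01 -1.00e-03  1.54e+00] F [ 0.17  0.21 -3.19] w 0.0134 clk 6.35
```

Request:
send_rows(deltas=[{"grip":0,"translation":[0,0,0.0015],"twist":[-0.3,0,0]},{"grip":0,"translation":[0,0,0.0025],"twist":[-0.3,0,0]},{"grip":0,"translation":[0,0,0.0035],"twist":[-0.3,0,0]}])

```text
clock: 6.72
eef_pos: [0.4145, -0.0074, 0.0221]
tool_rot: [0.702, 0.712, -0.0, 0.0]
ft_force: [0.4, -0.6, -3.7]
grip_width: 0.0135
```

Request:
send_rows(deltas=[{"grip":0,"translation":[0,0,0.001],"twist":[0,0,0]},{"grip":0,"translation":[0,0,0.0015],"twist":[0,0,0]}])

```text
clock: 6.98
eef_pos: [0.4146, -0.0074, 0.0212]
tool_rot: [0.702, 0.712, -0.0, 0.0]
ft_force: [-3.4, -1.1, 8.4]
grip_width: 0.0137
```

Request:
send_rows(deltas=[{"grip":0,"translation":[0,0,-0.0005],"twist":[0,0,0]},{"grip":0.15,"translation":[0,0,-0.0005],"twist":[0,0,0]},{"grip":0.35,"translation":[0,0,-0.0005],"twist":[0,0,0]},{"grip":0.5,"translation":[0,0,-0.0005],"twist":[0,0,0]},{"grip":0.5,"translation":[0,0,-0.0005],"twist":[0,0,0]}])

```text
clock: 7.6
eef_pos: [0.4149, -0.0074, 0.0219]
tool_rot: [0.702, 0.712, 0.0, 0.001]
ft_force: [0.7, 1.1, -0.0]
grip_width: 0.0434
```

```bash
python3 -c "
from h import *
c=snap('wrist','w6.png')
move([.4155,-.007,.25],.8)"
```

```text
t [ 2.000e-04  8.000e-04 -2.282e-01] tw [ 0.06  0.05 -0.01] | [ 0.4149 -0.0074  0.0218] j [-1.70e-02  3.01e-01 -5.35e-01  7.34e-01 -1.00e-03  1.54e+00] F [ 0.33 -0.33 -0.2 ] w 0.0428 clk 7.65
```

View pics/w6.png

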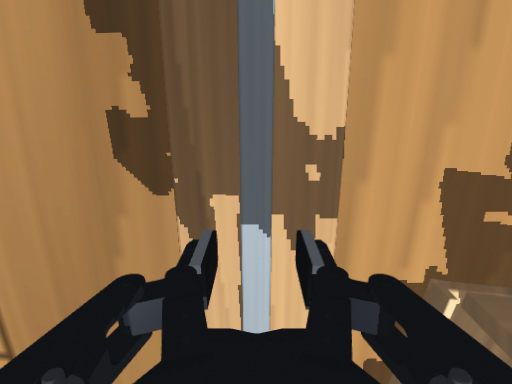

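Request:
send_rows(deltas=[{"grip":0.5,"translation":[0,0.0005,-0.03],"twist":[0,0,0]},{"grip":0.5,"translation":[0,0.0005,-0.085],"twist":[0,0,0]},{"grip":0.5,"translation":[0,0.0005,-0.145],"twist":[0,0,-10]},{"grip":0.5,"translation":[0,0.0005,-0.2],"twist":[0,0,-20]},{"grip":0.5,"translation":[0,0.0005,-0.245],"twist":[0,0,-30]}])

```text
clock: 8.28
eef_pos: [0.4154, -0.0072, 0.2694]
tool_rot: [0.492, 0.871, 0.0, 0.002]
ft_force: [0.3, 0.2, -0.6]
grip_width: 0.043
```

```bash
python3 -c "
from h import *
move([.6044,-.1363,.26],82.6)
c=snap('top','t7.png')
cv2.imwrite('pics/t7c.png',cv2.resize(c['color'][180:270,180:330],None,fx=5,fy=5,interpolation=cv2.INTER_CUBIC))"
```

```text
t [-0.2082  0.0951  0.0102] tw [  0.07   0.21 -51.48] | [ 0.4154 -0.0072  0.2694] j [-1.700e-02  5.500e-02 -1.170e-01  1.396e+00 -1.000e-03  1.011e+00] F [ 0.27  0.21 -0.65] w 0.043 clk 8.275
```

View pics/t7c.png

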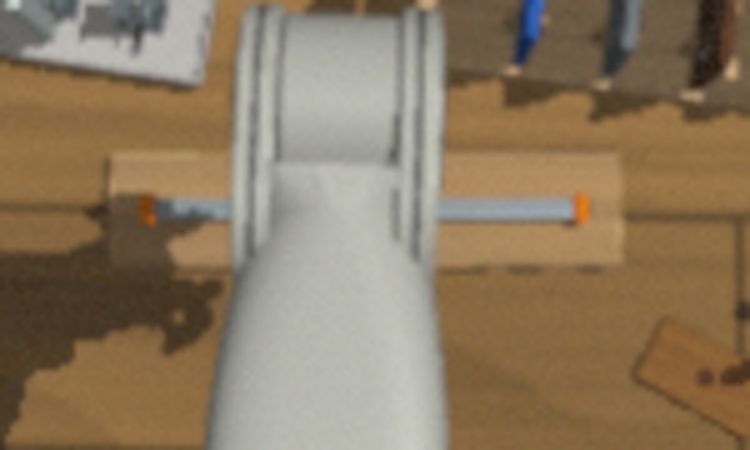

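Bar lies centred, lengthwise on the board. Now go over the blue bat.

Request:
send_rows(deltas=[{"grip":0.45,"translation":[-0.042,0.019,0],"twist":[0,0,-10.3]},{"grip":0.45,"translation":[-0.084,0.038,0],"twist":[0,0,-20.6]},{"grip":0.45,"translation":[-0.126,0.057,0],"twist":[0,0,-30.9]},{"grip":0.45,"translation":[-0.168,0.076,0],"twist":[0,0,-41.2]},{"grip":0.45,"translation":[-0.208,0.095,0],"twist":[0,0,-51.5]}])

```text
clock: 8.95
eef_pos: [0.6085, -0.1364, 0.277]
tool_rot: [0.06, 0.998, -0.0, 0.006]
ft_force: [0.4, 0.3, 0.6]
grip_width: 0.0384
```

```bash
python3 -c "
from h import *
import pickle
c=snap('wrist','w8.png');pickle.dump(c,open('w8.pkl','wb'))
move([.6044,-.1363,.26],82.6)"
```

```text
t [0.0082 0.0022 0.0142] tw [-0.06  0.78  0.66] | [ 0.6121 -0.1395  0.2743] j [-0.224  0.487  0.473  1.543  0.    -0.106] F [ 3.86 -2.05 -0.15] w 0.0387 clk 9.0
```

View pics/w8.png

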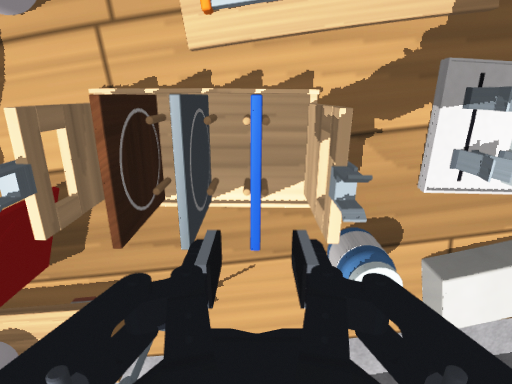

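```bash
python3 - <<'E'
from h import *
import pickle
c=pickle.load(open('w8.pkl','rb'));h=cv2.cvtColor(c['color'],cv2.COLOR_BGR2HSV)
m=((abs(h[...,0].astype(int)-112)<8)&(h[...,1]>180)).astype(np.uint8);m[:,:230]=0;m[:,290:]=0;m[255:]=0
k,l,st,ce=cv2.connectedComponentsWithStats(m);i=1+st[1:,4].argmax();print(st[i])
ys,xs=np.where(l==i);
b=cv2.minAreaRect(np.c_[xs,ys].astype(np.float32));print(b)
x,y,w,hh,_=st[i]
top=xs[ys<y+3];bot_=xs[ys>y+hh-4]
p=onz(c,top.mean(),y-.5,.162);q=onz(c,bot_.mean(),y+hh-.5,.162);print(p,q,(p+q)/2,np.linalg.norm(p-q),np.degrees(np.arctan2((q-p)[1],(q-p)[0])))
move([.6044,-.1363,.23],82.6)
E
```

```text
[ 251   95   11  155 1509]
((256.0, 172.0), (154.0, 10.0), 90.0)
[ 0.53037738 -0.12680558  0.162     ] [ 0.67741039 -0.14610354  0.162     ] [ 0.60389388 -0.13645456  0.162     ] 0.14829402600462366 -7.477284189865455
t [0.0086 0.0023 0.0442] tw [-0.06  0.78  0.66] | [ 0.6121 -0.1395  0.2743] j [-0.224  0.487  0.473  1.543  0.    -0.106] F [ 3.86 -2.05 -0.15] w 0.0387 clk 9.0
```

Request:
send_rows(deltas=[{"grip":0.45,"translation":[0.008,0.002,0.03],"twist":[0,0.8,0.7]},{"grip":0.45,"translation":[0.008,0.002,0.044],"twist":[0,0.8,0.7]},{"grip":0.45,"translation":[0.008,0.002,0.044],"twist":[0,0.8,0.7]}])

```text
clock: 9.38
eef_pos: [0.6039, -0.1362, 0.2288]
tool_rot: [0.065, 0.998, -0.0, -0.002]
ft_force: [0.9, -0.1, 0.7]
grip_width: 0.0387
```

```bash
python3 -c "
from h import *
move([.6044,-.1363,.132],82.6)"
```

```text
t [-0.0008  0.      0.0968] tw [-0.04 -0.2  -0.06] | [ 0.6039 -0.1362  0.2288] j [-2.210e-01  4.880e-01  3.580e-01  1.445e+00 -1.000e-03 -9.100e-02] F [ 0.88 -0.11  0.65] w 0.0387 clk 9.375
```

Request:
send_rows(deltas=[{"grip":0.45,"translation":[-0.0005,0,0.03],"twist":[0,-0.2,0]},{"grip":0.45,"translation":[-0.0005,0,0.06],"twist":[0,-0.2,0]},{"grip":0.45,"translation":[-0.0005,0,0.09],"twist":[0,-0.2,0]},{"grip":0.45,"translation":[-0.0005,0,0.102],"twist":[0,-0.2,0]},{"grip":0.45,"translation":[-0.0005,0,0.102],"twist":[0,-0.2,0]}])

```text
clock: 10.0
eef_pos: [0.6041, -0.1361, 0.1273]
tool_rot: [0.065, 0.998, -0.0, -0.0]
ft_force: [0.2, 0.8, 0.7]
grip_width: 0.0385
```

```bash
python3 -c "
from h import *
c=snap('wrist','w9.png')
move([.6041,-.1364,.127],82.6)"
```

```text
t [ 0.0006 -0.0002  0.0012] tw [-0.05  0.11 -0.05] | [ 0.6047 -0.1363  0.1282] j [-2.210e-01  5.330e-01  1.680e-01  1.203e+00 -1.000e-03 -9.100e-02] F [-0.54  0.21 -0.65] w 0.0386 clk 10.05
```

View pics/w9.png

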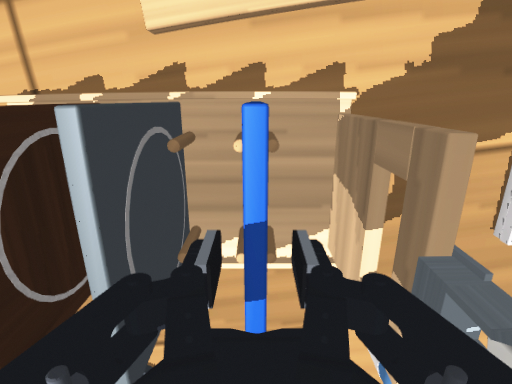

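Request:
send_rows(deltas=[{"grip":0,"translation":[0,0,0.001],"twist":[0,0,0]},{"grip":0,"translation":[0,0,0.001],"twist":[0,0,0]},{"grip":0,"translation":[0,0,0.001],"twist":[0,0,0]},{"grip":0,"translation":[0,0,0.001],"twist":[0,0,0]}])

```text
clock: 10.55
eef_pos: [0.606, -0.1366, 0.129]
tool_rot: [0.065, 0.998, -0.001, 0.003]
ft_force: [0.3, -0.1, 6.1]
grip_width: 0.0091
```

```bash
python3 -c "
from h import *
move([.6041,-.1364,.33],82.6)"
```

```text
t [ 0.0008 -0.0003 -0.201 ] tw [-0.07  0.31 -0.05] | [ 0.606  -0.1366  0.129 ] j [-2.210e-01  5.320e-01  1.680e-01  1.201e+00 -1.000e-03 -9.100e-02] F [ 0.35 -0.11  6.09] w 0.0091 clk 10.55
```

Request:
send_rows(deltas=[{"grip":0,"translation":[0,0,-0.015],"twist":[0,0,0]},{"grip":0,"translation":[0,0,-0.045],"twist":[0,0,0]},{"grip":0,"translation":[0,0,-0.085],"twist":[0,0,0]},{"grip":0,"translation":[0,0,-0.13],"twist":[0,0,0]},{"grip":0,"translation":[0,0,-0.175],"twist":[0,0,0]}])

```text
clock: 11.18
eef_pos: [0.6044, -0.1362, 0.3055]
tool_rot: [0.065, 0.998, -0.001, 0.002]
ft_force: [0.5, 0.0, -1.7]
grip_width: 0.0093
```

```bash
python3 -c "
from h import *
c=snap('wrist','w10.png')
move([.6041,-.1364,.36],82.6)"
```

```text
t [ 0.0014 -0.0002 -0.0471] tw [-0.12  0.88 -0.05] | [ 0.6062 -0.1365  0.3129] j [-2.210e-01  4.750e-01  5.520e-01  1.633e+00 -1.000e-03 -9.100e-02] F [ 0.63 -1.06  2.11] w 0.0092 clk 11.225
```

View pics/w10.png

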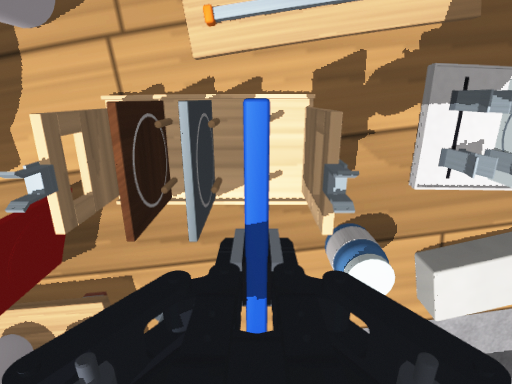

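Request:
send_rows(deltas=[{"grip":0,"translation":[0.001,0,-0.03],"twist":[0,0.6,0]},{"grip":0,"translation":[0.001,0,-0.047],"twist":[0,0.6,0]},{"grip":0,"translation":[0.001,0,-0.047],"twist":[0,0.6,0]}])

```text
clock: 11.6
eef_pos: [0.6049, -0.1364, 0.3615]
tool_rot: [0.065, 0.998, -0.001, 0.004]
ft_force: [0.0, -0.0, -2.4]
grip_width: 0.0093
```

```bash
python3 -c "
from h import *
move([.6095,.165,.36],82.3)"
```

```text
t [0.0346 0.2994 0.0005] tw [-0.13  0.46  0.24] | [ 0.6049 -0.1364  0.3615] j [-0.221  0.5    0.719  1.781 -0.002 -0.091] F [ 0.05 -0.01 -2.36] w 0.0093 clk 11.6
```

Request:
send_rows(deltas=[{"grip":0,"translation":[0.004,0.035,0],"twist":[0,0.4,0.2]},{"grip":0,"translation":[0.01,0.085,0],"twist":[0,0.4,0.2]},{"grip":0,"translation":[0.016,0.14,0],"twist":[0,0.4,0.2]},{"grip":0,"translation":[0.023,0.195,0],"twist":[0,0.4,0.2]},{"grip":0,"translation":[0.029,0.25,0],"twist":[0,0.4,0.2]}])

```text
clock: 12.22
eef_pos: [0.6079, 0.1168, 0.359]
tool_rot: [0.067, 0.998, -0.002, -0.001]
ft_force: [0.7, -0.7, -1.9]
grip_width: 0.0093
```

```bash
python3 -c "
from h import *
move([.6095,.165,.30],82.3)"
```

```text
t [0.0047 0.0481 0.0589] tw [-0.19 -0.11  0.03] | [0.6079 0.1168 0.359 ] j [ 0.191  0.507  0.724  1.79  -0.003  0.325] F [ 0.72 -0.69 -1.91] w 0.0093 clk 12.225
```

Request:
send_rows(deltas=[{"grip":0,"translation":[0.003,0.03,0.02],"twist":[0,0,0]},{"grip":0,"translation":[0.0045,0.048,0.05],"twist":[-0.2,-0.1,0]},{"grip":0,"translation":[0.0045,0.048,0.09],"twist":[-0.2,-0.1,0]},{"grip":0,"translation":[0.0045,0.048,0.11],"twist":[-0.2,-0.1,0]},{"grip":0,"translation":[0.0045,0.048,0.11],"twist":[-0.2,-0.1,0]}])

```text
clock: 12.85
eef_pos: [0.6073, 0.1642, 0.245]
tool_rot: [0.067, 0.998, -0.001, -0.004]
ft_force: [0.2, -0.8, -2.2]
grip_width: 0.0094
```

```bash
python3 -c "
from h import *
import pickle
c=snap('wrist','w11.png');pickle.dump(c,open('w11.pkl','wb'))
move([.6095,.165,.22],82.3)
c=snap('scene','s11.png');pickle.dump(c,open('s11.pkl','wb'))
cv2.imwrite('pics/s11c.png',cv2.resize(c['color'][170:310,240:370],None,fx=4.2,fy=4.2,interpolation=cv2.INTER_CUBIC))
"
```

```text
t [-0.0011  0.0008  0.0272] tw [-0.08 -0.22  0.03] | [0.6084 0.1644 0.2472] j [0.264 0.51  0.441 1.506 0.    0.398] F [ 0.27 -0.41 -2.6 ] w 0.009 clk 12.9
```

View pics/w11.png

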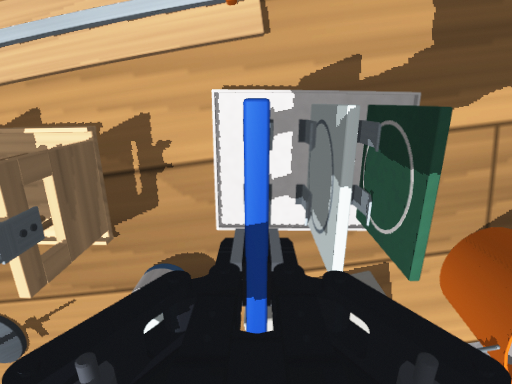

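View pics/s11c.png

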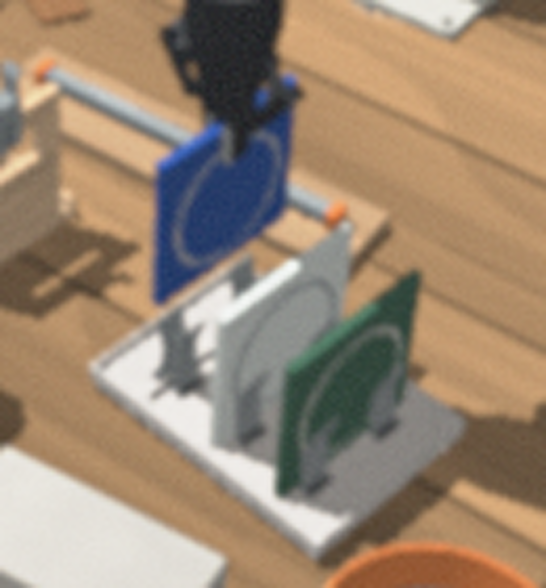

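```bash
python3 - <<'E'
from h import *
import pickle
c=pickle.load(open('w11.pkl','rb'))
cv2.imwrite('pics/w11c.png',cv2.resize(c['color'][80:240,205:305],None,fx=4.5,fy=4.5,interpolation=cv2.INTER_CUBIC))
a=np.radians(-7.7);ex=np.array([np.cos(a),np.sin(a)]);ey=np.array([-ex[1],ex[0]])
s=np.array([.609,.165])
def loc(p): d=p[:2]-s; return np.array([d@ex,d@ey]).round(4)
z=.247+.033
for u,v in((245,99),(269,99),(246,200),(269,200)): print('bat',loc(onz(c,u,v,z)))
for u,v in((213,90),(420,95),(218,229)): print('rack',loc(onz(c,u,v,.029)))
print('expect rack corners x -+.09, y -.055, +.195')
print('tcp',loc(np.array([.6079,.1643])))
E
```

```text
bat [-0.0773 -0.0047]
bat [-0.0773  0.0039]
bat [-0.0389 -0.0047]
bat [-0.0389  0.0044]
rack [-0.0903 -0.0526]
rack [-0.0862  0.1958]
rack [ 0.0891 -0.0533]
expect rack corners x -+.09, y -.055, +.195
tcp [-0.001  -0.0008]
```

View pics/w11c.png

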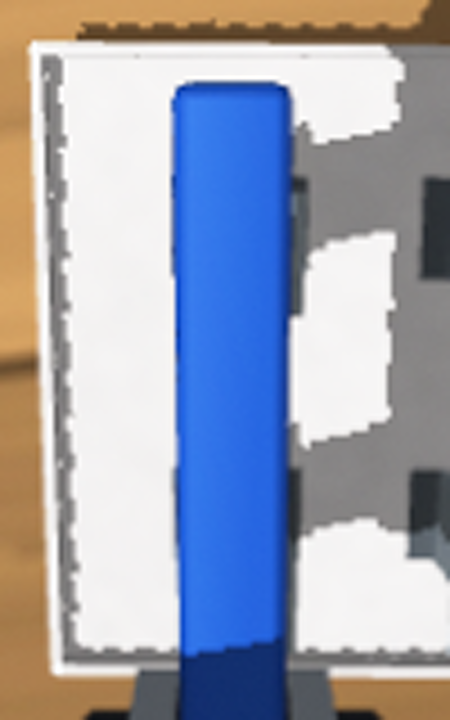

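```bash
python3 -c "
from h import *
move([.6103,.1656,.20],82.4)"
```

```text
t [-0.0009  0.0011  0.0488] tw [-0.01 -0.05 -0.08] | [0.6093 0.1646 0.2488] j [0.264 0.509 0.443 1.506 0.    0.398] F [ 0.    1.03 -1.6 ] w 0.0093 clk 12.95
```

Request:
send_rows(deltas=[{"grip":0,"translation":[-0.001,0.001,0.015],"twist":[0,0,0]},{"grip":0,"translation":[-0.001,0.001,0.028],"twist":[0,0,0]},{"grip":0,"translation":[-0.001,0.001,0.037],"twist":[0,0,0]},{"grip":0,"translation":[-0.001,0.001,0.037],"twist":[0,0,0]}])

```text
clock: 13.45
eef_pos: [0.6097, 0.1652, 0.2104]
tool_rot: [0.067, 0.998, -0.0, -0.002]
ft_force: [1.4, -0.9, -2.2]
grip_width: 0.0091
```

```bash
python3 -c "
from h import *
import pickle
move([.6103,.1656,.137],82.4)
c=snap('wrist','w12.png');pickle.dump(c,open('w12.pkl','wb'))
cv2.imwrite('pics/w12c.png',cv2.resize(c['color'][80:240,205:305],None,fx=3.7,fy=3.7,interpolation=cv2.INTER_CUBIC))
"
```

```text
t [-0.0008  0.0006  0.0734] tw [-0.07 -0.19 -0.08] | [0.6097 0.1652 0.2104] j [0.264 0.52  0.363 1.417 0.    0.399] F [ 1.38 -0.94 -2.18] w 0.0091 clk 13.45
```

View pics/w12c.png

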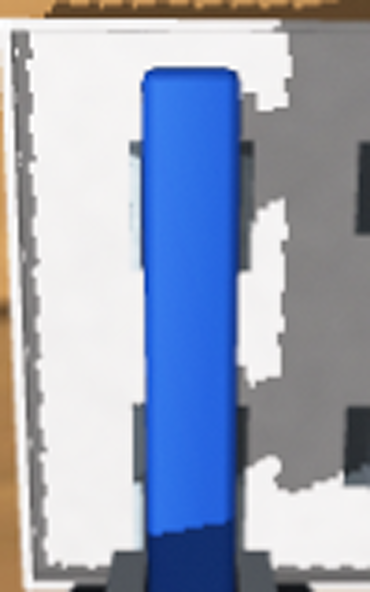

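Request:
send_rows(deltas=[{"grip":0,"translation":[-0.0005,0.0005,0.012],"twist":[0,-0.1,0]},{"grip":0,"translation":[-0.0005,0.0005,0.022],"twist":[0,-0.1,0]},{"grip":0,"translation":[-0.0005,0.0005,0.03],"twist":[0,-0.1,0]},{"grip":0,"translation":[-0.0005,0.0005,0.037],"twist":[0,-0.1,0]}])

```text
clock: 14.0
eef_pos: [0.6114, 0.1658, 0.1762]
tool_rot: [0.067, 0.998, 0.0, 0.002]
ft_force: [-1.6, -1.3, 5.0]
grip_width: 0.0088
```

```bash
python3 -c "
from h import *
move([.6103,.1656,.137],82.4)
print(bot.get_obs()['ft_torque'])"
```

```text
t [ 0.0012 -0.0003  0.0392] tw [ 0.03  0.18 -0.09] | [0.6114 0.1658 0.1762] j [ 2.650e-01  5.320e-01  2.930e-01  1.329e+00 -1.000e-03  3.990e-01] F [-1.59 -1.28  5.01] w 0.0088 clk 14.0
[-0.29287851  0.18538378 -0.04333373]
```

Request:
send_rows(deltas=[{"grip":0,"translation":[0.0005,0,0.008],"twist":[0,0.1,0]},{"grip":0,"translation":[0.0005,0,0.017],"twist":[0,0.1,0]},{"grip":0,"translation":[0.0005,0,0.026],"twist":[0,0.1,0]},{"grip":0,"translation":[0.0005,0,0.034],"twist":[0,0.1,0]}])

```text
clock: 14.5
eef_pos: [0.6123, 0.1656, 0.1438]
tool_rot: [0.067, 0.998, 0.0, 0.003]
ft_force: [0.0, -1.1, 5.8]
grip_width: 0.0093
```

```bash
python3 -c "
from h import *
import pickle
move([.6103,.1656,.137],82.4)
print(bot.get_obs()['ft_torque'])
c=snap('wrist','w13.png');pickle.dump(c,open('w13.pkl','wb'))"
```

```text
t [ 0.0021 -0.0003  0.0068] tw [ 0.06  0.31 -0.12] | [0.6123 0.1656 0.1438] j [ 2.650e-01  5.490e-01  2.360e-01  1.252e+00 -1.000e-03  3.990e-01] F [ 0.01 -1.09  5.77] w 0.0093 clk 14.5
[-0.41010377  0.098777   -0.06828841]
```

View pics/w13.png

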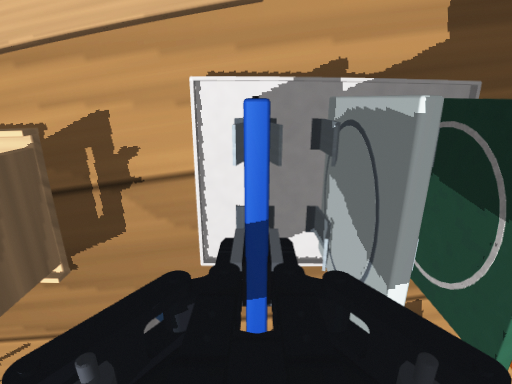

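Request:
send_rows(deltas=[{"grip":0,"translation":[0.002,0,0.003],"twist":[0,0.3,0]},{"grip":0,"translation":[0.002,0,0.006],"twist":[0,0.3,0]},{"grip":0,"translation":[0.002,0,0.0075],"twist":[0,0.3,0]}])

```text
clock: 14.92
eef_pos: [0.6105, 0.1659, 0.137]
tool_rot: [0.067, 0.998, 0.001, 0.001]
ft_force: [-3.0, -1.9, 14.8]
grip_width: 0.0093
```

```bash
python3 -c "
from h import *
move([.6103,.1656,.137],82.4)"
```

```text
t [ 0.0002 -0.0003 -0.    ] tw [ 0.08  0.06 -0.13] | [0.6105 0.1659 0.137 ] j [2.650e-01 5.530e-01 2.240e-01 1.241e+00 1.000e-03 4.000e-01] F [-2.99 -1.93 14.79] w 0.0093 clk 14.925
```

Request:
send_rows(deltas=[{"grip":0,"translation":[0,0,0.001],"twist":[0,0,0]},{"grip":0,"translation":[0,0,0.0015],"twist":[0,0,0]}])

```text
clock: 15.18
eef_pos: [0.6105, 0.1659, 0.137]
tool_rot: [0.067, 0.998, 0.001, 0.001]
ft_force: [-2.7, -2.4, 10.9]
grip_width: 0.0094
```

```bash
python3 -c "
from h import *
import pickle
c=snap('wrist','w14.png');pickle.dump(c,open('w14.pkl','wb'))
cv2.imwrite('pics/w14c.png',cv2.resize(c['color'][60:290,180:340],None,fx=2.6,fy=2.6,interpolation=cv2.INTER_CUBIC))
c=snap('scene','s14.png');pickle.dump(c,open('s14.pkl','wb'))
cv2.imwrite('pics/s14c.png',cv2.resize(c['color'][170:310,240:370],None,fx=4.2,fy=4.2,interpolation=cv2.INTER_CUBIC))
move([.6103,.1656,.137],82.4)"
```

```text
t [ 0.0002 -0.0003  0.    ] tw [ 0.09  0.12 -0.12] | [0.6105 0.1659 0.137 ] j [2.650e-01 5.520e-01 2.230e-01 1.239e+00 1.000e-03 4.000e-01] F [-2.08 -3.13  8.82] w 0.0091 clk 15.275
```

View pics/w14c.png

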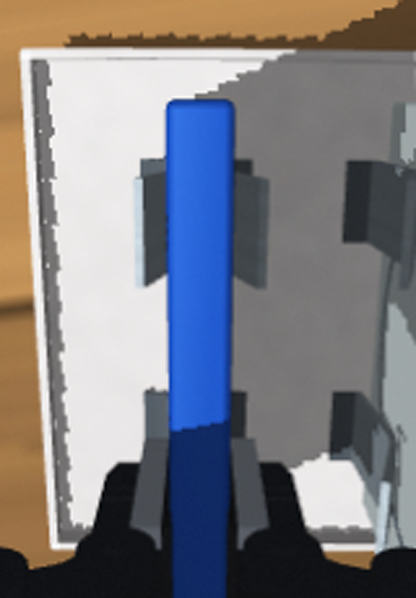

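View pics/s14c.png

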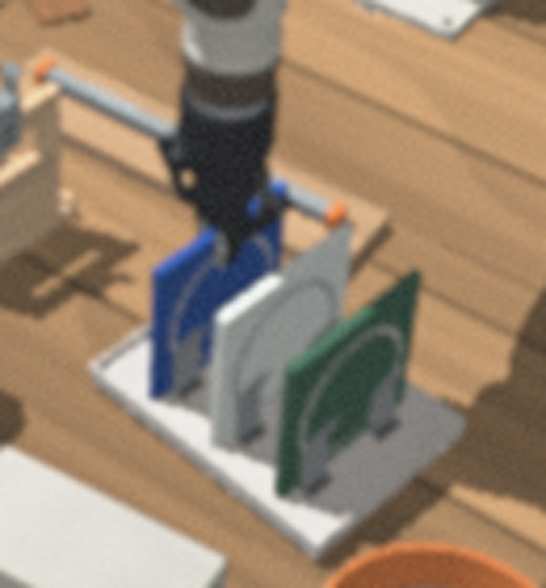

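Request:
send_rows(deltas=[{"grip":0,"translation":[0,0,0.002],"twist":[0,0,0]},{"grip":0,"translation":[0,0,0.004],"twist":[0,0,0]},{"grip":0,"translation":[0,0,0.004],"twist":[0,0,0]}])

```text
clock: 15.65
eef_pos: [0.6106, 0.1659, 0.137]
tool_rot: [0.067, 0.998, 0.001, 0.003]
ft_force: [-5.4, -3.2, 18.9]
grip_width: 0.0092
```

```bash
python3 - <<'E'
from h import *
import pickle
c=pickle.load(open('w14.pkl','rb'))
a=np.radians(-7.7);ex=np.array([np.cos(a),np.sin(a)]);ey=np.array([-ex[1],ex[0]])
s=np.array([.609,.165])
def loc(p): d=p[:2]-s; return np.array([d@ex,d@ey]).round(4)
g=lambda x,y:(180+(x+.5)/2.6-.5,60+(y+.5)/2.6-.5)
print('bat end',loc(onz(c,*g(200,101),.17)),loc(onz(c,*g(200,101),.165)))
print('rack',loc(onz(c,*g(22,50),.029)),loc(onz(c,*g(53,548),.029)))
for x,y in((152,178),(255,178),(152,285),(255,290)): print('leaf',loc(onz(c,*g(x,y),.09)))
E
```

```text
bat end [-0.0749  0.0015] [-0.0749  0.0015]
rack [-0.0909 -0.0542] [ 0.0892 -0.0549]
leaf [-0.0566 -0.0102]
leaf [-0.0566  0.0154]
leaf [-0.0293 -0.0108]
leaf [-0.0279  0.016 ]
```

Request:
send_rows(deltas=[{"grip":0,"translation":[0,0,0],"twist":[0,0,0]},{"grip":0.2,"translation":[0,0,0],"twist":[0,0,0]},{"grip":0.4,"translation":[0,0,0],"twist":[0,0,0]},{"grip":0.4,"translation":[0,0,0],"twist":[0,0,0]}])

```text
clock: 16.15
eef_pos: [0.6102, 0.1661, 0.1362]
tool_rot: [0.067, 0.998, 0.001, 0.002]
ft_force: [-0.3, 0.1, -0.6]
grip_width: 0.0343
```

Request:
send_rows(deltas=[{"grip":0.4,"translation":[0,0,-0.01],"twist":[0,0,0]},{"grip":0.4,"translation":[0,0,-0.03],"twist":[0,0,0]},{"grip":0.4,"translation":[0,0,-0.06],"twist":[0,0,0]},{"grip":0.4,"translation":[0,0,-0.1],"twist":[0,0,0]},{"grip":0.4,"translation":[0,0,-0.15],"twist":[0,0,0]}])

```text
clock: 16.77
eef_pos: [0.609, 0.1658, 0.2872]
tool_rot: [0.067, 0.998, 0.001, 0.001]
ft_force: [0.8, 0.1, -0.2]
grip_width: 0.0342
```

```bash
python3 -c "
from h import *
import pickle
c=snap('wrist','w15.png');pickle.dump(c,open('w15.pkl','wb'))
c=snap('scene','s15.png')
cv2.imwrite('pics/s15c.png',cv2.resize(c['color'][130:310,170:370],None,fx=3.3,fy=3.3,interpolation=cv2.INTER_CUBIC))
move([.48,.165,.36],82.4)"
```

```text
t [ 0.1296 -0.0188 -0.068 ] tw [ 0.44  0.89 -0.1 ] | [0.6121 0.1666 0.2941] j [2.650e-01 5.010e-01 5.450e-01 1.598e+00 1.000e-03 4.000e-01] F [1.11 0.48 0.43] w 0.0341 clk 16.875
```

View pics/w15.png

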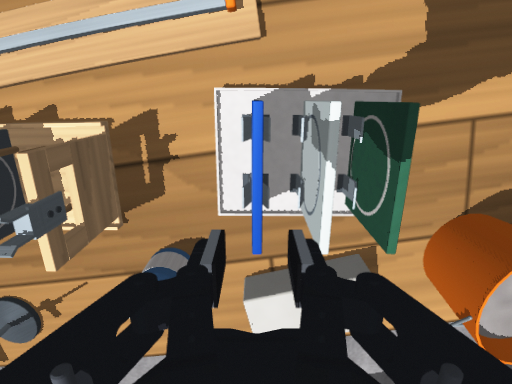

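View pics/s15c.png

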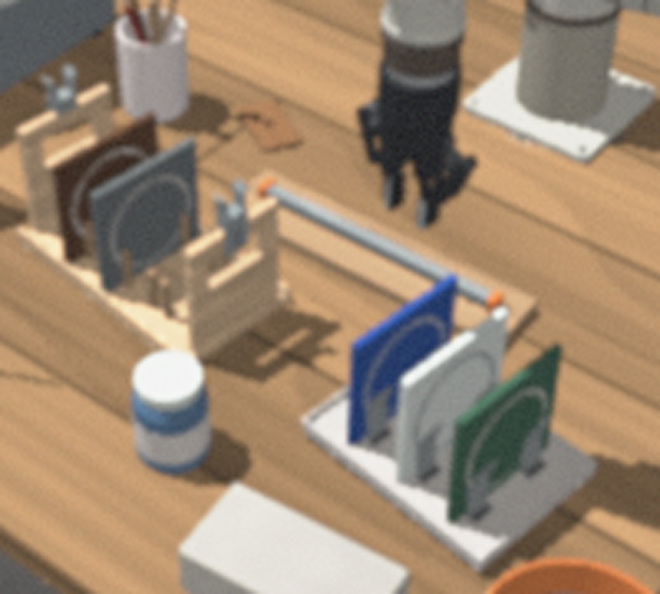

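```bash
python3 - <<'E'
from h import *
import pickle
c=pickle.load(open('w15.pkl','rb'));h=cv2.cvtColor(c['color'],cv2.COLOR_BGR2HSV)
m=((abs(h[...,0].astype(int)-112)<8)&(h[...,1]>180)).astype(np.uint8);m[:,:235]=0;m[:,280:]=0;m[262:]=0
k,l,st,ce=cv2.connectedComponentsWithStats(m);i=1+st[1:,4].argmax();x,y,w,hh,_=st[i];print(st[i])
ys,xs=np.where(l==i);t=xs[ys<y+4];b=xs[ys>y+hh-5]
p=onz(c,t.mean(),y-.5,.17);q=onz(c,b.mean(),y+hh-.5,.17)
print(p,q,(p+q)/2,np.linalg.norm(p-q))
move([.5,.165,.36],82.4)
S=camera('scene');T=camera('top');cv2.imwrite('pics/t16.png',cv2.resize(T['color'][90:280,100:420],None,fx=2.4,fy=2.4))
# predicted scene top corners of home bat
a=np.radians(-7.7);ex=np.array([np.cos(a),np.sin(a),0]);o=np.array([.609,.166,.170])
print([proj(S,o+d*ex).round(1) for d in(-.075,.075)])
cv2.imwrite('pics/s16.png',cv2.resize(S['color'][205:275,260:350],None,fx=6,fy=6,interpolation=cv2.INTER_CUBIC))
E
```

```text
[ 252  101   11  153 1484]
[0.53488504 0.17703394 0.17      ] [0.6822178  0.15668546 0.17      ] [0.60855142 0.1668597  0.17      ] 0.14873130433498835
t [ 0.1098 -0.0161 -0.0677] tw [ 0.44  0.89 -0.1 ] | [0.6121 0.1666 0.2941] j [2.650e-01 5.010e-01 5.450e-01 1.598e+00 1.000e-03 4.000e-01] F [1.11 0.48 0.43] w 0.0341 clk 16.875
[array([307.3, 213. ]), array([276.7, 234.6])]
```

View pics/s16.png

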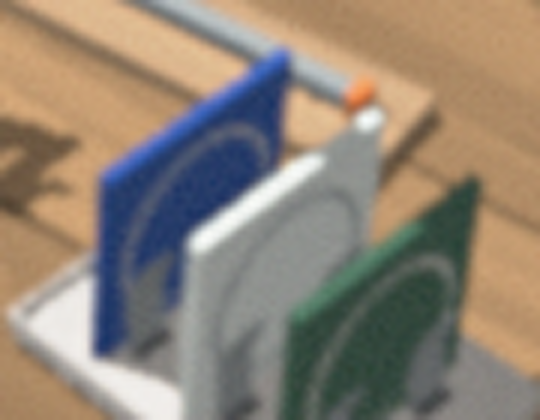

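View pics/t16.png

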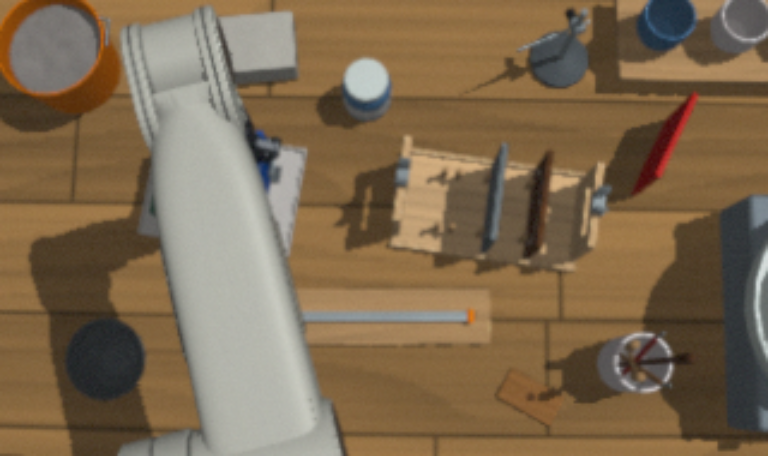

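```bash
python3 -c "
from h import *
print(bot.get_obs()['ft_force'],bot.get_obs()['joint_vel'].round(3)); print(bot.job_done())"
```

```text
[ 0.07907769  0.41965946 -0.50611738] [ 0.     0.031 -0.065 -0.012 -0.001 -0.002]
the job is handed in; nothing more can be done
None
```

I lifted the keeper bar straight up out of its brackets and laid it lengthwise on the middle of the ware board. I then took the blue bat out of the carrier and pushed it into the rack's empty end slot, next to the white bat. The job was handed in at about 17 s of the 59 s allowed.

- **Bat position:** the last wrist picture puts the bat's centre at (0.6086, 0.1669). That is within about 2 mm of my slot estimate, (0.609, 0.165), and about 1 mm of where the spring leaves showed in the close-up.
- **Fully home:** the tool stopped sinking at z = 0.137 with up to 19 N of push. The bat's top edge in the scene picture matches the fully-home prediction to about 1 px.
- **Everything else:** the grey, brown, white and green bats stand where they were. The gripper ended clear above the rack with no contact force. I saw nothing else moved, but the arm hid part of the rack and board in the last top view.

No check failed. Two small things showed up: the gripper read 1–2 mm less than the true thickness of the bar and the bat, and the measured tool pose drifted 1–3 mm just after fast moves.

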